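Open the counterweighted hold-down arm and load the relay fixture

TASK

Swing the hold-down arm of the green relay fixture up and back by its cross grip, past its balance, ease it onto its rubber back stop and press it home there for a moment with about 10 N at the grip (not forcing it), then let go so that it stays open by itself; never let it drop or swing freely. Then set the black relay down into the square nest, upright and fully home, and leave the fixture open. Do not disturb the other things on the desk.

Things in the scene. Friction and masses are not known exactly. Their poses are not given: they have to be found in the camera images.
- fixture: relay fixture, fixed to the desk: green base plate 240 x 150 x 12 mm; origin at the centre of its underside on the desk; z up, x from the nest (front) to the back post. White nest block 62 x 62 mm, top 26 mm above the desk, centred 60 mm in front of the origin. Hinge cheeks 60 mm behind the origin. A brass counterweight rides on a rod at the -y side of the hinge
- hinge (a point): point on the hinge axis of the hold-down arm, 65 mm above the desk, in the fixture's middle plane; the axis is the fixture's y axis. When open, the arm stands up to 240 mm above the desk between the nest and the back post: come to the nest from the front or the robot's side. A big blue pipe runs behind the desk, so the end of the cross grip nearer the robot gives the hand more room
- hold_arm (a joint): angle of the steel hold-down arm: 0 = shut, level over the nest, pointing to the front (-x of the fixture); 1.57 = upright; grows as it is lifted up and back. It weighs about 1 N at its grip and falls shut below its balance angle (0.5 to 0.95 rad, differs with the counterweight's place); beyond that it falls open towards the stop with similar force
- grip_bar (a point): middle of the arm's cross grip, a dark round bar 10 mm thick, 120 mm long with red 15 mm ball ends, parallel to the hinge axis and 160 mm from it; moves with the arm (65 mm above the desk when shut, about 225 mm when open). The 20 mm wide arm meets it in the middle; on each side about 42 mm of bar is free to hold
- nest_floor (a point): centre of the floor of the square nest pocket, 18 mm above the desk; the pocket is 31 x 31 mm (parallel to the fixture's x and y), 8 mm deep, its rim chamfered by 2 mm. With the arm open the gripper has most room when it closes along the fixture's y axis
- relay_center (a point): centre of the black relay, a block 28 x 28 mm and 24 mm high (30 g), standing on the desk; this point is 12 mm above its underside; z up, x and y square to its sides. It fits the nest any quarter turn round. A shelf 0.2 m above the desk juts out some way behind and to the right of it: keep the hand and wrist clear of it
- solder_spool: bystander: spool of solder, 58 mm wide, 42 mm high, origin under its centre
- grease_pot: bystander: yellow grease tub, 57 mm wide, 36 mm high, origin under its centre
- parts_box: bystander: small white carton, 62 x 88 x 52 mm, origin under its centre
- post_top (a point): top of the aluminium back post (30 mm wide), 126 mm above the desk, 48 mm behind the hinge. It carries a rubber-tipped stop screw, set differently each time: it catches the arm between 1.40 and 1.90 rad, which is not told and must be felt. It yields about 1 mm at the grip per 2 N. Less than 5 N at the grip does not press the arm home, more than 14 N forces it
Not all that is in view belongs to the job. What is meant by the part that bears relay_center is not brown or red, and is the smaller of those in its own colour.

How it is judged:
By the outcome, as a careful person would: the job done as asked, in the order asked, and still so for the second after the job is handed in, with the robot touching nothing.
It also fails if it takes over 72 s, if anything falls off the work surface, if the arm or the gripper's body presses on something with over 40 N, if the wrist force passes 120 N, or if a joint passes its speed limit or range.

ROBOT

A 6-joint arm with a two-finger parallel gripper is mounted at the origin on the work surface; the furniture and walls round the work are solid. World frame = base frame: x ahead of the robot, y to its left, z up, the work surface at z = 0. Lengths are in m, angles in rad, forces in N, time in s.
With the tool pointing down it reaches from about 0.375 to 0.975 m from the base axis. Payload 3.8 kg.
Tool frame: the origin (TCP) lies midway between the tips of the shut fingers; the grasp point (between the pads) lies 19 mm behind it (bot.grip_point_offset is the z of the grasp point in the tool frame, in m); z points along the fingers, y is the line along which they close (so a half turn about z gives the same grasp; the last joint's range is limited). The gripper opens to 85 mm and grips with 20 to 120 N. Pads are 22 mm wide; open, the fingers measure 114 mm over their backs; the gripper's body (76 mm by 85 mm) begins 54 mm behind the grasp point. The pads swing forward as they close: fully open they stand 13 mm farther back than shut.
Start: joints at [-1.288, 0.264, 1.604, -0, 1.274, -0.037], TCP at [0.212, -0.641, 0.231] pointing down, gripper open.
Joint ranges: [-2.63, 2.63], [-0.94, 2.18], [0.31, 2.57], [-1.31, 4.45], [0, 2.66], [-2.55, 2.55]. Speed limits (rad/s): [2.57, 2.57, 3.14, 3.14, 3.14, 3.14].

INTERFACE

Orientations are given as a rotation vector (axis times angle).
In Python, from workcell import sensors, optics, order, bot gives the robot as it stands.
- The arm moves only by the tool play_rows, never from a script. Its argument "commands" is a list of rows, each a list of 6 numbers: the shift along the tool's x, y, z in cm, then the turn, a rotation vector about the tool's x, y, z in rad. In form: [[dx, dy, dz, wx, wy, wz], ...]. A call has 1 to 5 rows; each row shifts and turns the commanded pose from where the row before left it, along the tool's axes as they then stand; what a row does not reach is not made up. A row lasts 1/12 s, in which the tool goes at most 41.7 mm and 7.16 degrees, less where a joint would pass 70% of its speed; a pose out of reach is approached as far as the arm can. A call with a gripper value outside its range is refused whole. "grip" is the closure, from 0 (fully open) to 1 (shut), set as the call begins (left out, the last holds). The fingers move at their own pace and stop on an object; "force" is the grip in N (left out, the last holds). Time passes only in rows, so rows that do not move let the fingers close. It gives the time, the measured TCP pose, the force, the opening and the grip force at its end, in the units of the state.
- sensors.read_state(): the state, without advancing time (a new reading comes with each control period).
- optics.read_camera(name): name is "scene" or "side" or "wrist"; returns the picture (420x560x3 uint8, red, green, blue); there is no depth.
- optics.camera_info(name): a dict with "mtx" (3x3 intrinsics, pixels), "k1" (the pictures are not rectified: a ray, as slopes to the right and down, at radius r is drawn at 1 + k1 r^2 times it, then the intrinsics apply), "R" (3x3) and "t" (3): a world point X has camera coordinates R X + t. Camera axes: x right, y down, z forward; pixel columns grow to the right and rows downward; lengths in m; the calibration is good to about 2 mm. A picture is of the moment at which its call begins: read the wrist's pose just before it. camera_info takes no time and is no camera call; for the wrist camera it gives the pose at the moment of the call.
- order.finish_job(): hands the job in; it is judged then, once.
The state is a dict: "time": time; "q": joint angles; "joint_vel": joint speeds; "joint_torque": joint torques, N m; "tool_pos": TCP position; "tcp_rot": TCP orientation; "wrist_force": force on the tool from outside, world axes, zero at the start; "torque": the same for the moment, N m; "width": opening from 0.0 (shut) to 1.0 (fully open); "grip_force": force on a finger pad.
Only numpy, scipy, OpenCV 4.12 (cv2) and the standard library are available. Lean on these libraries where they do the work, as an engineer would, in place of code of your own. Each camera call takes 0.05 s, during which the arm holds its last target. There are 200 camera calls.

## Working session

There is one attempt and no reset: what is moved stays moved. The work goes in short steps, Python scripts to look and compute and a tool call to move; the robot and the scene stay as the last step left them, time stands still between calls to the robot, and variables do not carry over. Pictures are saved under pics/ and viewed, at most 10 in all, crops included, and the job is handed in when it is done.

Besides the shell and the picture viewer there is one more tool, called after "Request:" by a JSON object that holds its "op" and its "data", one argument or row to a line. play_rows: Moves the arm, as the interface text tells. Its arguments: {"type":"object","properties":{"commands":{"type":"array","items":{"type":"array","items":{"type":"number"}}},"grip":{"type":"number"},"force":{"type":"number"}},"required":["commands"]}

```bash
ls; mkdir -p pics; python3 - <<'E'
from workcell import sensors, optics, bot
import cv2, numpy as np
print(sensors.read_state()); print(bot.grip_point_offset)
for n in ("scene","side"):
    im=optics.read_camera(n); cv2.imwrite(f"pics/{n}0.png",cv2.resize(im[:,:,::-1],(800,600),interpolation=cv2.INTER_CUBIC)); np.save(f"pics/{n}0.npy",im)
    print(n,optics.camera_info(n))
E
```

```text
pics
{'time': 0.0, 'q': array([-1.28788811e+00,  2.64756083e-01,  1.60538248e+00,  2.05777159e-05,
        1.27370142e+00, -3.68816256e-02]), 'joint_vel': array([ 7.30700860e-04, -8.41290348e-04, -4.08279310e-06, -5.64684726e-04,
        2.33624050e-04,  1.24279057e-03]), 'joint_torque': array([-1.11106514e-03, -5.15117168e+01, -3.67312932e+01, -3.70669122e-04,
        1.28168127e-02, -5.70332901e-06]), 'tool_pos': array([ 0.21200881, -0.64006621,  0.22995547]), 'tcp_rot': array([-3.09931576e+00, -4.99822151e-01,  4.02205913e-04]), 'wrist_force': array([0.18044017, 0.46380762, 0.022359  ]), 'torque': array([-0.04128877, -0.0410197 ,  0.02267813]), 'grip_force': 0.0, 'width': 0.99815724477182}
-0.0187
scene {'mtx': array([[448.5700484 ,   0.        , 278.58755235],
       [  0.        , 448.5700484 , 216.1048382 ],
       [  0.        ,   0.        ,   1.        ]]), 'k1': 0.05154723290286967, 'R': array([[ 0.62065169, -0.78406013, -0.00641798],
       [-0.30722103, -0.23564502, -0.92200144],
       [ 0.7213922 ,  0.5742135 , -0.38713325]]), 't': array([-0.28172006,  0.21242863,  1.09261186])}
side {'mtx': array([[465.07143301,   0.        , 280.45005456],
       [  0.        , 465.07143301, 211.6917058 ],
       [  0.        ,   0.        ,   1.        ]]), 'k1': 0.01922561399338947, 'R': array([[ 0.40561279, -0.91397678,  0.01116709],
       [-0.49436829, -0.22963851, -0.83837113],
       [ 0.76881614,  0.3345334 , -0.54498546]]), 't': array([-0.21996898,  0.2821868 ,  1.08793442])}
```

View pics/scene0.png

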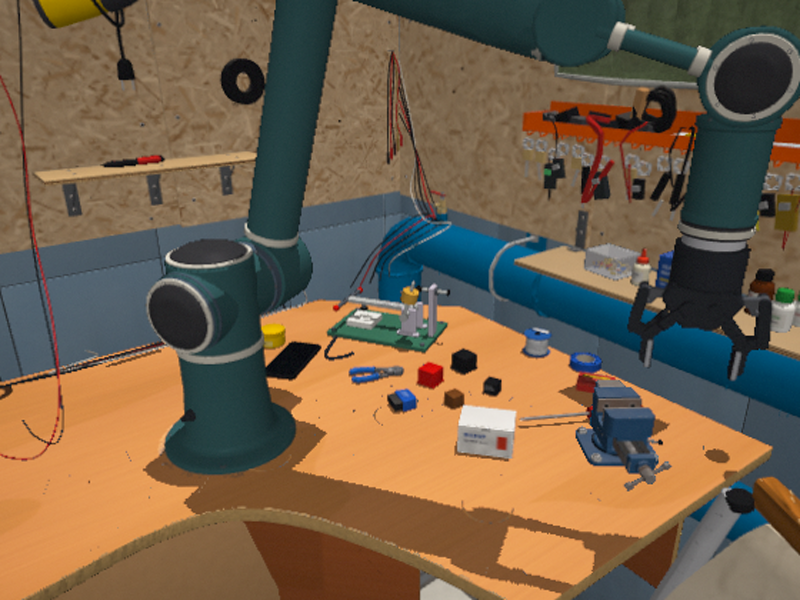

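View pics/side0.png

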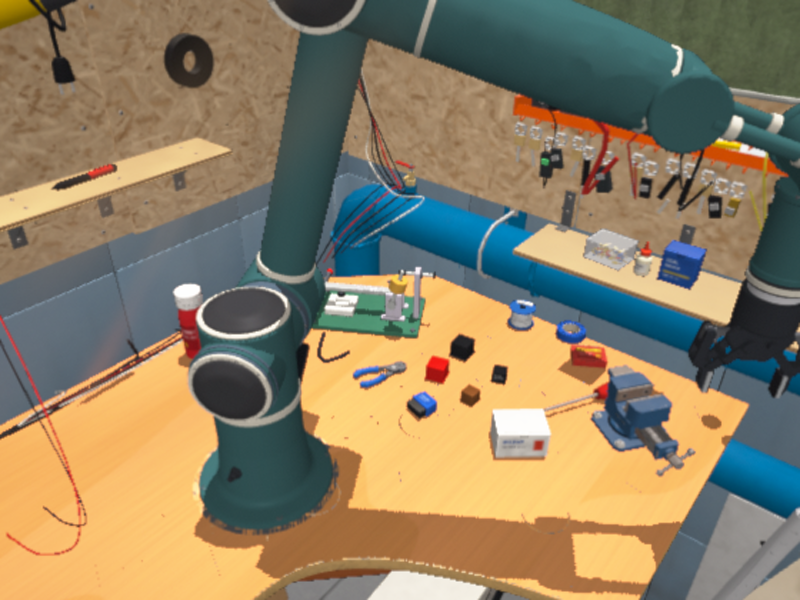

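Scene view: the candidates for the relay are large black (463,360), small black (492,385), red (430,375), brown (454,397) and blue (402,400). I choose the small black one. The fixture is at about (390,320), with its arm shut and pointing left. I'll crop close.

```bash
cat > h.py <<'E'
import numpy as np, cv2
from workcell import sensors, optics, bot
from scipy.spatial.transform import Rotation as Rn
def ray(info,u,v):
    K=info['mtx'];d=np.array([(u-K[0,2])/K[0,0],(v-K[1,2])/K[1,1]]);s=d.copy()
    for _ in range(20): s=d/(1+info['k1']*(s@s))
    R=info['R'];return -R.T@info['t'], R.T@np.r_[s,1]
def onz(info,u,v,z):
    o,d=ray(info,u,v);return o+d*(z-o[2])/d[2]
def proj(info,X):
    c=info['R']@np.asarray(X)+info['t'];s=c[:2]/c[2];s=s*(1+info['k1']*(s@s));K=info['mtx']
    return np.array([K[0,0]*s[0]+K[0,2],K[1,1]*s[1]+K[1,2]])
def tri(obs):
    A=0;b=0
    for i,u,v in obs:
        o,d=ray(i,u,v);d=d/np.linalg.norm(d);P=np.eye(3)-np.outer(d,d);A=A+P;b=b+P@o
    return np.linalg.solve(A,b)
E
python3 - <<'E'
import numpy as np,cv2
a=np.load('pics/scene0.npy');b=np.load('pics/side0.npy')
# scene crop cols 220-360 rows 190-290 ; x5.7
c=a[195:290,220:360];d=b[180:275,215:355]
f=lambda x:cv2.resize(x[:,:,::-1],(800,543),interpolation=cv2.INTER_CUBIC)
cv2.imwrite('pics/c1.png',f(c));cv2.imwrite('pics/c2.png',f(d))
E
```

```text
(no output)
```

View pics/c1.png

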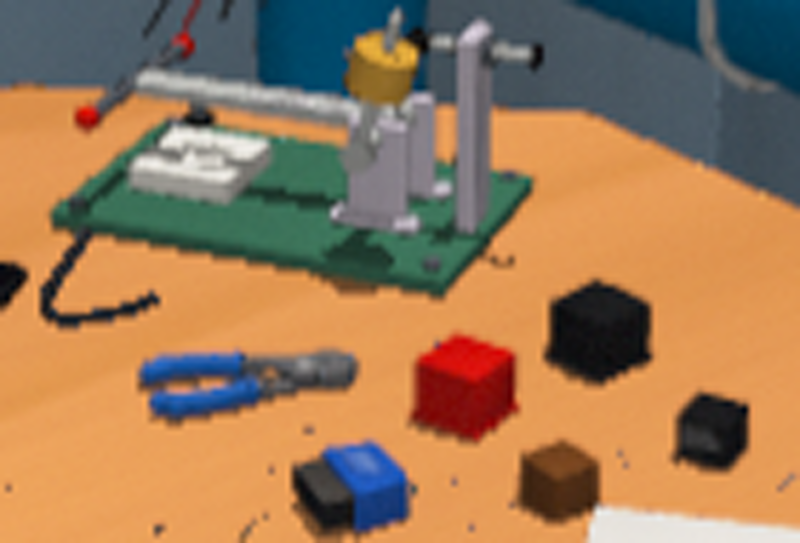

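View pics/c2.png

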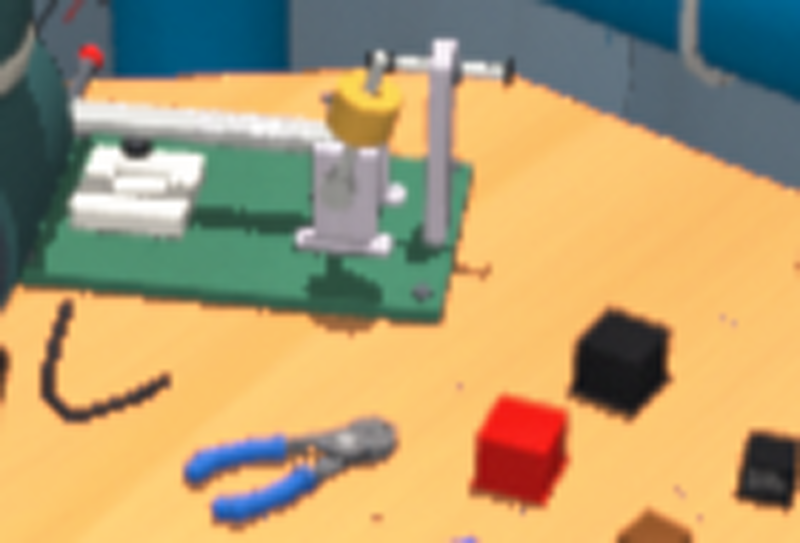

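```bash
python3 - <<'E'
from h import *
from scipy.optimize import least_squares
S=optics.camera_info('scene');D=optics.camera_info('side')
s=800/140
o=[]
for p,px in [((-.12,-.075,.012),(53,210)),((.12,-.075,.012),(442,283)),((.12,.075,.012),(531,178)),
  ((-.1,-.06,.065),(88,117)),((-.1,.06,.065),(183,43)),((-.091,-.031,.026),(133,170)),((-.029,-.031,.026),(232,182)),((-.029,.031,.026),(271,145)),((.108,0,.126),(480,26))]:
    o.append((S,p,(220+px[0]/s-.5+.09,195+px[1]/s-.5+.09)))
for p,px in [((.12,-.075,.012),(440,310)),((.12,.075,.012),(471,165)),((-.1,.06,.065),(90,55)),((-.091,-.031,.026),(72,205)),((-.029,-.031,.026),(188,210)),((-.029,.031,.026),(206,152)),((.108,0,.126),(445,45))]:
    o.append((D,p,(215+px[0]/s-.41,180+px[1]/s-.41)))
def T(q,p):
    c,n=np.cos(q[2]),np.sin(q[2]);return np.array([q[0]+c*p[0]-n*p[1],q[1]+n*p[0]+c*p[1],p[2]])
f=lambda q:np.concatenate([proj(i,T(q,p))-u for i,p,u in o])
r=least_squares(f,[.75,.1,-1.],loss='soft_l1');print(r.x,np.round(f(r.x).reshape(-1,2),1).tolist())
# relay top face corners scene / pts
for nm,i,c,pts in [('sc',S,(220,195),[(712,395),(748,408),(716,432),(680,424)]),]:
  P=[onz(i,c[0]+x/s-.41,c[1]+y/s-.41,.024)[:2] for x,y in pts];print(np.round(P,4),np.mean(P,0),[np.linalg.norm(P[k]-P[k-1]).round(4) for k in range(4)])
print('big black',onz(S,220+600/s,195+310/s,.03),'red',onz(S,220+465/s,195+360/s,.03),'brown',onz(S,220+560/s,195+465/s,.02), 'spool',onz(S,537*.7,350*.7,0),'box',onz(S,487*.7,445*.7,.026),'pot',onz(S,272*.7,335*.7,.03),'bl', onz(S,402*.7,400*.7,.02),'shelf end',onz(S,520*.7,262*.7,.2))
E
```

```text
[ 0.49007393  0.05701706 -1.30135982] [[-0.3, -0.8], [1.0, -1.2], [1.3, -1.3], [0.5, -0.4], [0.4, 0.1], [-0.3, -1.4], [-0.5, -0.6], [0.5, -1.1], [-0.4, 0.2], [0.3, 0.4], [0.7, -0.7], [0.0, 1.2], [-0.3, 0.5], [-1.2, 1.5], [-0.3, 1.1], [-0.4, 1.3]]
[[ 0.4035 -0.2674]
 [ 0.4029 -0.2872]
 [ 0.3741 -0.287 ]
 [ 0.3703 -0.27  ]] [ 0.38769091 -0.27792634] [np.float64(0.0333), np.float64(0.0198), np.float64(0.0289), np.float64(0.0174)]
big black [ 0.43429294 -0.18556778  0.03      ] red [ 0.34975469 -0.16297037  0.03      ] brown [ 0.30953605 -0.24509805  0.02      ] spool [ 0.60389378 -0.26156763  0.        ] box [ 0.20376388 -0.37710927  0.026     ] pot [0.2654562  0.19734046 0.03      ] bl [ 0.23691232 -0.18113685  0.02      ] shelf end [ 0.57042584 -0.22397403  0.2       ]
```

The small black block (crop 712,432) has sides of about 28 mm against about 40 mm for the other, so it is the relay. The fixture fit is good to about 1 px. I'll go over the relay for a look with the wrist camera.

Request:
{"op": "play_rows", "data": {
  "commands": [
    [0,0,-1.0,0,0,0.05],
    [2.3,-2.5,-0.6,0,0,0],
    [2.3,-2.5,-0.6,0,0,0],
    [2.3,-2.5,-0.6,0,0,0],
    [2.3,-2.5,-0.6,0,0,0]
  ],
  "grip": 0
}}

```text
time: 0.52
tool_pos: [0.2743, -0.5183, 0.2646]
tcp_rot: [-3.112, -0.421, 0.0]
wrist_force: [0.3, 0.0, 0.5]
width: 1.003
grip_force: 0.0
```

Request:
{"op": "play_rows", "data": {
  "commands": [
    [2.3,-2.5,-0.6,0,0,0],
    [2.3,-2.5,-0.6,0,0,0],
    [2.3,-2.5,-0.6,0,0,0],
    [2.3,-2.5,-0.6,0,0,0],
    [2.3,-2.5,-0.6,0,0,0]
  ]
}}

```text
time: 0.93
tool_pos: [0.3519, -0.3669, 0.2951]
tcp_rot: [-3.112, -0.422, 0.001]
wrist_force: [-0.0, -0.7, -0.1]
width: 0.999
grip_force: 0.0
```

Request:
{"op": "play_rows", "data": {
  "commands": [
    [2.3,-2.5,-0.6,0,0,0],
    [2.3,-2.5,-0.6,0,0,0],
    [0,0,0,0,0,0],
    [0,0,0,0,0,0]
  ]
}}

```text
time: 1.27
tool_pos: [0.3834, -0.307, 0.3075]
tcp_rot: [3.112, 0.428, 0.001]
wrist_force: [-0.6, -0.6, 0.5]
width: 0.999
grip_force: 0.0
```

```bash
python3 - <<'E'
from h import *
import pickle
st=sensors.read_state();I=optics.camera_info('wrist');im=optics.read_camera('wrist')
print(st['time'],st['tool_pos'],st['tcp_rot'],st['wrist_force'],proj(I,[.388,-.278,.024]),-I['R'].T@I['t'])
np.save('pics/w1.npy',im);pickle.dump(I,open('w1.pkl','wb'))
cv2.imwrite('pics/w1.png',cv2.resize(im[:,:,::-1],(800,600),interpolation=cv2.INTER_CUBIC))
E
```

```text
1.2667 [ 0.38342338 -0.30701737  0.30753225] [3.11154654e+00 4.28011191e-01 5.06940351e-04] [-0.64362678 -0.59881836  0.518013  ] [254.3003953  151.28426698] [ 0.45200213 -0.28756568  0.45071323]
```

View pics/w1.png

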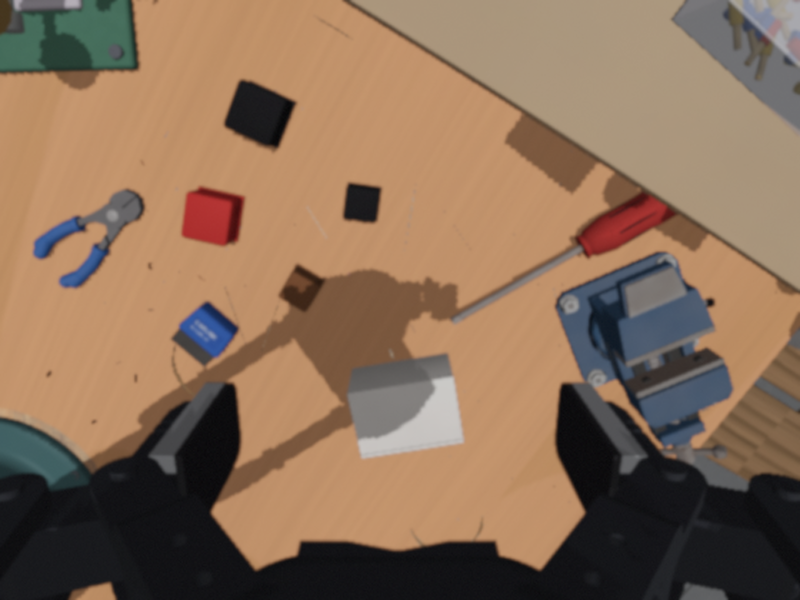

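The wrist view shows the small black relay at (362,202), alone, with the bigger black block at (260,113). The shelf edge runs from (350,0) to (800,292). A fixture corner is at (137,68).

```bash
python3 - <<'E'
from h import *
import pickle
I=pickle.load(open('w1.pkl','rb'));im=np.load('pics/w1.npy')
x0,y0=215,110
m=(im[y0:175,x0:290].max(2)<60).astype(np.uint8)
n,l,s,c=cv2.connectedComponentsWithStats(m);k=[j for j in range(1,n) if s[j,4]>200];print(s[k])
k=max(k,key=lambda j:s[j,4] if s[j,1]>0 else 0)
cs=cv2.findContours((l==k).astype(np.uint8),0,cv2.CHAIN_APPROX_NONE)[0][0]
P=np.array([onz(I,x0+p[0][0],y0+p[0][1],.020)[:2] for p in cs])
print(P.mean(0),cv2.minAreaRect((P*1000).astype(np.float32)))
t=lambda u,v,z:onz(I,u*.7,v*.7,z).round(4)
print('shelf',t(350,0,.2),t(800,292,.2),'corner',t(137,68,.012),t(130,0,.012),'cam',-I['R'].T@I['t'])
c,n=np.cos(-1.3014),np.sin(-1.3014);print('pred',.490+c*.12+n*.075,.057+n*.12-c*.075)
E
```

```text
[[ 26  19  25  26 508]]
[ 0.39743429 -0.27355467] ((397.3330993652344, -273.64501953125), (26.752273559570312, 24.582782745361328), 7.434333801269531)
shelf [ 0.5019 -0.2531  0.2   ] [ 0.4374 -0.5007  0.2   ] corner [ 0.4506 -0.0804  0.012 ] [ 0.4972 -0.0673  0.012 ] cam [ 0.45200213 -0.28756568  0.45071323]
pred 0.4496430698022186 -0.07863302763343225
```

Request:
{"op": "play_rows", "data": {
  "commands": [
    [1.4,-3.5,0.2,0,0,0],
    [1.4,-3.5,0.2,0,0,0],
    [1.4,-3.5,0.2,0,0,0],
    [1.4,-3.5,0.2,0,0,0],
    [1.4,-3.5,0.2,0,0,0]
  ]
}}

```text
time: 1.73
tool_pos: [0.4029, -0.1209, 0.2965]
tcp_rot: [3.114, 0.417, -0.002]
wrist_force: [0.6, 0.0, -0.3]
width: 1.002
grip_force: 0.0
```

Request:
{"op": "play_rows", "data": {
  "commands": [
    [1.4,-3.5,0.5,0,0,0],
    [1.4,-3.5,0.5,0,0,0],
    [1.4,-3.5,0.5,0,0,0],
    [1.4,-3.5,0.5,0,0,0],
    [1.4,-3.5,0.5,0,0,0]
  ]
}}

```text
time: 2.15
tool_pos: [0.4244, 0.0667, 0.2716]
tcp_rot: [3.113, 0.419, -0.001]
wrist_force: [1.3, 0.3, -0.8]
width: 1.001
grip_force: 0.0
```

Request:
{"op": "play_rows", "data": {
  "commands": [
    [1.4,-3.5,1.5,0,0,0],
    [1.4,-3.5,1.5,0,0,0],
    [0,0,0,0,0,0],
    [0,0,0,0,0,0]
  ]
}}

```text
time: 2.48
tool_pos: [0.432, 0.1415, 0.2403]
tcp_rot: [3.111, 0.426, -0.006]
wrist_force: [-0.4, 0.5, 0.2]
width: 0.998
grip_force: 0.0
```

```bash
python3 - <<'E'
from h import *
import pickle
st=sensors.read_state();I=optics.camera_info('wrist');im=optics.read_camera('wrist')
print(st['time'],st['tool_pos'],st['tcp_rot'],st['wrist_force'],'q',st['q'])
c,s=np.cos(-1.3014),np.sin(-1.3014)
F=lambda x,y,z:[.490+c*x-s*y,.057+s*x+c*y,z]
for p in [(-.1,-.06,.065),(-.1,.06,.065),(-.1,0,.065),(-.091,-.031,.026),(.108,0,.126)]: print(p,proj(I,F(*p))/.7)
np.save('pics/w2.npy',im);pickle.dump(I,open('w2.pkl','wb'))
cv2.imwrite('pics/w2.png',cv2.resize(im[:,:,::-1],(800,600),interpolation=cv2.INTER_CUBIC))
E
```

```text
2.4833 [0.43204857 0.14148706 0.24028432] [ 3.11133131  0.42636198 -0.00643912] [-0.39280854  0.49812804  0.15766855] q [ 2.62175075e-01 -1.66912414e-01  2.03778696e+00 -6.82334126e-04
  1.27493442e+00  1.56079776e+00]
(-0.1, -0.06, 0.065) [392.00128002 301.85341446]
(-0.1, 0.06, 0.065) [391.91403032  96.77279284]
(-0.1, 0, 0.065) [391.94993845 204.30543353]
(-0.091, -0.031, 0.026) [405.84345856 243.55584378]
(0.108, 0, 0.126) [811.4932228  222.99769201]
```

View pics/w2.png

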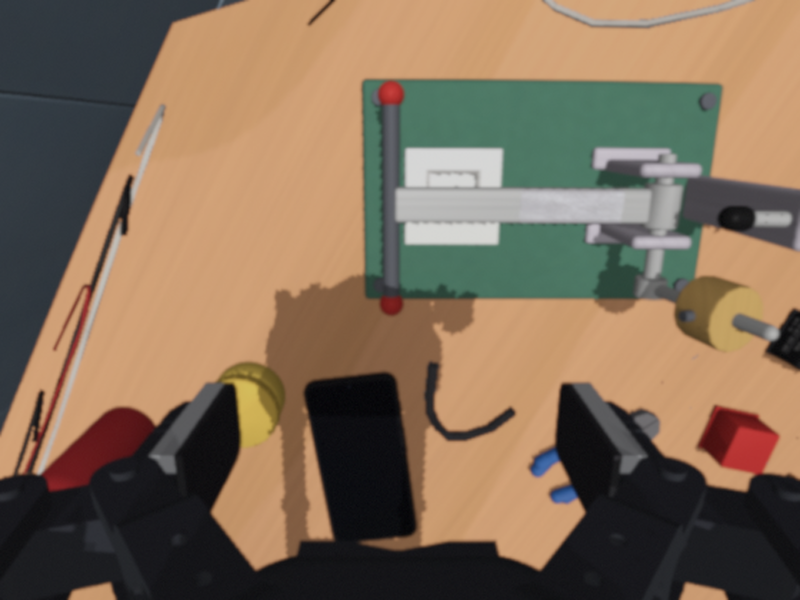

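The wrist view shows the bar straight down the image at column 391, with balls at (391,93) and (391,304). The prediction was within 4 px. I'll descend and take hold.

Request:
{"op": "play_rows", "data": {
  "commands": [
    [0.1,-0.3,3.8,0,0,0],
    [0,0,3.8,0,0,0],
    [0,0,3.8,0,0,0],
    [0,0,3.8,0,0,0],
    [0,0,2.5,0,0,0]
  ]
}}

```text
time: 2.95
tool_pos: [0.4317, 0.1416, 0.0625]
tcp_rot: [3.113, 0.417, -0.004]
wrist_force: [-1.2, -0.7, -0.5]
width: 0.999
grip_force: 0.0
```

Request:
{"op": "play_rows", "data": {
  "commands": [
    [0,0,1.0,0,0,0],
    [0,0,0.7,0,0,0],
    [0,0,0,0,0,0],
    [0,0,0,0,0,0]
  ]
}}

```text
time: 3.28
tool_pos: [0.4346, 0.1441, 0.0498]
tcp_rot: [-3.113, -0.42, -0.004]
wrist_force: [0.9, -0.0, 0.2]
width: 0.993
grip_force: 0.0
```

Request:
{"op": "play_rows", "data": {
  "commands": [
    [0,0,0,0,0,0],
    [0,0,0,0,0,0],
    [0,0,0,0,0,0],
    [0,0,0,0,0,0],
    [0,0,0,0,0,0]
  ],
  "grip": 1,
  "force": 25
}}

```text
time: 3.7
tool_pos: [0.4333, 0.1447, 0.0489]
tcp_rot: [-3.113, -0.423, -0.002]
wrist_force: [-0.2, -0.3, -1.2]
width: 0.302
grip_force: 0.0
```

Request:
{"op": "play_rows", "data": {
  "commands": [
    [0,0,0,0,0,0],
    [0,0,0,0,0,0],
    [0,0,0,0,0,0]
  ]
}}

```text
time: 3.95
tool_pos: [0.4326, 0.146, 0.0486]
tcp_rot: [-3.111, -0.421, 0.0]
wrist_force: [-2.8, 6.2, 2.0]
width: 0.105
grip_force: 25.7
```

Request:
{"op": "play_rows", "data": {
  "commands": [
    [0,0.05,-1.28,0,0,0],
    [0,0.15,-1.27,0,0,0],
    [0,0.25,-1.25,0,0,0],
    [0,0.35,-1.23,0,0,0],
    [0,0.45,-1.2,0,0,0]
  ]
}}

```text
time: 4.37
tool_pos: [0.4358, 0.1344, 0.1113]
tcp_rot: [-3.109, -0.421, 0.0]
wrist_force: [-2.0, 6.7, 0.8]
width: 0.105
grip_force: 24.7
```

Request:
{"op": "play_rows", "data": {
  "commands": [
    [0,0.55,-1.16,0,0,0],
    [0,0.64,-1.11,0,0,0],
    [0,0.72,-1.06,0,0,0],
    [0,0.8,-1.0,0,0,0],
    [0,0.88,-0.93,0,0,0]
  ]
}}

```text
time: 4.78
tool_pos: [0.4452, 0.1009, 0.1651]
tcp_rot: [-3.106, -0.421, 0.0]
wrist_force: [-6.3, 10.0, 9.5]
width: 0.105
grip_force: 24.7
```

Request:
{"op": "play_rows", "data": {
  "commands": [
    [0,0.95,-0.85,0,0,0],
    [0,1.02,-0.78,0,0,0],
    [0,1.08,-0.69,0,0,0],
    [0,1.13,-0.6,0,0,0],
    [0,1.17,-0.51,0,0,0]
  ]
}}

```text
time: 5.2
tool_pos: [0.4602, 0.0474, 0.1999]
tcp_rot: [-3.11, -0.423, -0.002]
wrist_force: [-4.9, 2.9, 8.4]
width: 0.101
grip_force: 25.7
```

Request:
{"op": "play_rows", "data": {
  "commands": [
    [0,0.75,-0.28,0,0,0],
    [0,0,0,0,0,0],
    [0,0,0,0,0,0],
    [0,0,0,0,0,0]
  ]
}}

```text
time: 5.53
tool_pos: [0.4624, 0.0395, 0.2024]
tcp_rot: [-3.112, -0.422, -0.002]
wrist_force: [-3.7, 2.1, 9.6]
width: 0.111
grip_force: 26.0
```

```bash
cat > f.py <<'E'
from h import *
s=sensors.read_state();p=s['tool_pos'];f=s['wrist_force']
c,n=np.cos(-1.3014),np.sin(-1.3014);d=p[:2]-[.490,.057]
xf=np.array([c,n]);yf=np.array([-n,c])
x=d@xf-.06;z=p[2]+.0187-.065
print(s['time'],'grip rel hinge x,z',round(x,4),round(z,4),'r',np.hypot(x,z).round(4),'theta',np.arctan2(z,-x).round(3),'y',(d@yf).round(4),'F xf,yf,z',(f[:2]@xf).round(2),(f[:2]@yf).round(2),f[2].round(2),s['width'],s['grip_force'],s['torque'])
E
python3 f.py
```

```text
5.5333 grip rel hinge x,z -0.0505 0.1561 r 0.164 theta 1.258 y -0.0313 F xf,yf,z -3.05 -3.02 9.56 0.11055112639381534 26.048039495944977 [0.40956778 0.60642135 0.00348085]
```

Request:
{"op": "play_rows", "data": {
  "commands": [
    [0,0.46,-0.23,0,0,0],
    [0,0.46,-0.12,0,0,0],
    [0,0.46,-0.12,0,0,0],
    [0,0.3,-0.07,0,0,0],
    [0,0,0,0,0,0]
  ]
}}

```text
time: 5.95
tool_pos: [0.4671, 0.0224, 0.2066]
tcp_rot: [3.113, 0.422, 0.002]
wrist_force: [-1.3, -0.1, 7.3]
width: 0.105
grip_force: 25.9
```

```bash
python3 f.py
```

```text
5.95 grip rel hinge x,z -0.0327 0.1603 r 0.1636 theta 1.369 y -0.0313 F xf,yf,z -0.28 -1.27 7.29 0.10507184642482667 25.949469208717346 [ 0.18249139  0.31744173 -0.02022915]
```

Request:
{"op": "play_rows", "data": {
  "commands": [
    [0,0.2,-0.12,0,0,0],
    [0,0.2,-0.03,0,0,0],
    [0,0.2,-0.03,0,0,0],
    [0,0.1,-0.02,0,0,0],
    [0,0,0,0,0,0]
  ]
}}

```text
time: 6.37
tool_pos: [0.4688, 0.0158, 0.2077]
tcp_rot: [3.113, 0.422, 0.001]
wrist_force: [2.7, 1.0, 1.8]
width: 0.101
grip_force: 25.6
```

Request:
{"op": "play_rows", "data": {
  "commands": [
    [0,0.15,-0.02,0,0,0],
    [0,0.15,-0.02,0,0,0],
    [0,0.15,-0.02,0,0,0],
    [0,0.1,-0.01,0,0,0],
    [0,0,0,0,0,0]
  ]
}}

```text
time: 6.78
tool_pos: [0.4702, 0.0105, 0.2086]
tcp_rot: [3.113, 0.422, 0.001]
wrist_force: [2.9, 1.0, 1.9]
width: 0.103
grip_force: 25.6
```

Request:
{"op": "play_rows", "data": {
  "commands": [
    [0,0.15,-0.02,0,0,0],
    [0,0.15,-0.01,0,0,0],
    [0,0.15,-0.01,0,0,0],
    [0,0.1,-0.01,0,0,0],
    [0,0,0,0,0,0]
  ]
}}

```text
time: 7.2
tool_pos: [0.4716, 0.0052, 0.209]
tcp_rot: [3.113, 0.422, 0.001]
wrist_force: [3.2, 1.2, 1.0]
width: 0.104
grip_force: 25.6
```

Request:
{"op": "play_rows", "data": {
  "commands": [
    [0,0.15,-0.01,0,0,0],
    [0,0.15,-0.01,0,0,0],
    [0,0.15,-0.01,0,0,0],
    [0,0.1,0,0,0,0],
    [0,0,0,0,0,0]
  ]
}}

```text
time: 7.62
tool_pos: [0.473, -0.0001, 0.2092]
tcp_rot: [3.113, 0.422, 0.001]
wrist_force: [4.3, 1.5, 1.0]
width: 0.109
grip_force: 25.7
```

Request:
{"op": "play_rows", "data": {
  "commands": [
    [0.05,0.15,0,0,0,0],
    [0.05,0.15,0,0,0,0],
    [0,0.15,0,0,0,0],
    [0,0.1,0,0,0,0],
    [0,0,0,0,0,0]
  ]
}}

```text
time: 8.03
tool_pos: [0.4747, -0.0053, 0.2092]
tcp_rot: [3.113, 0.422, -0.002]
wrist_force: [-0.4, -0.4, 5.3]
width: 0.108
grip_force: 26.1
```

Request:
{"op": "play_rows", "data": {
  "commands": [
    [0,0.15,-0.04,0,0,0],
    [0,0.15,0,0,0,0],
    [0,0.15,0,0,0,0],
    [0,0.1,0,0,0,0],
    [0,0,0,0,0,0]
  ]
}}

```text
time: 8.45
tool_pos: [0.4762, -0.0105, 0.2091]
tcp_rot: [3.113, 0.422, -0.002]
wrist_force: [-1.5, -0.4, 2.3]
width: 0.105
grip_force: 25.9
```

Request:
{"op": "play_rows", "data": {
  "commands": [
    [0,0.15,0,0,0,0],
    [0,0.15,0,0,0,0],
    [0,0.15,0,0,0,0],
    [0,0.1,0.01,0,0,0],
    [0,0,0,0,0,0]
  ]
}}

```text
time: 8.87
tool_pos: [0.4774, -0.015, 0.2091]
tcp_rot: [-3.112, -0.422, 0.003]
wrist_force: [-3.3, 2.9, 2.5]
width: 0.106
grip_force: 25.9
```

Request:
{"op": "play_rows", "data": {
  "commands": [
    [0,0.1,0,0,0,0],
    [0,0.1,0.01,0,0,0],
    [0,0.05,0,0,0,0],
    [0,0,0,0,0,0],
    [0,0,0,0,0,0]
  ]
}}

```text
time: 9.28
tool_pos: [0.4777, -0.016, 0.2091]
tcp_rot: [-3.109, -0.422, 0.003]
wrist_force: [-3.9, 7.6, 3.6]
width: 0.105
grip_force: 26.0
```

```bash
python3 f.py
```

```text
9.2833 grip rel hinge x,z 0.0071 0.1628 r 0.1629 theta 1.615 y -0.0313 F xf,yf,z -8.33 -1.75 3.59 0.1052832694518231 26.013814508914948 [1.23695847 0.87286143 0.01754007]
```

Request:
{"op": "play_rows", "data": {
  "commands": [
    [0,0.08,0,0,0,0],
    [0,0,0,0,0,0],
    [0,0,0,0,0,0],
    [0,0,0,0,0,0],
    [0,0,0,0,0,0]
  ]
}}

```text
time: 9.7
tool_pos: [0.4778, -0.0163, 0.2091]
tcp_rot: [-3.108, -0.422, 0.003]
wrist_force: [-5.2, 9.4, 3.4]
width: 0.101
grip_force: 26.1
```

Request:
{"op": "play_rows", "data": {
  "commands": [
    [0,0,0,0,0,0],
    [0,0,0,0,0,0],
    [0,0,0,0,0,0],
    [0,0,0,0,0,0],
    [0,0,0,0,0,0]
  ]
}}

```text
time: 10.12
tool_pos: [0.4778, -0.0163, 0.209]
tcp_rot: [-3.108, -0.422, 0.003]
wrist_force: [-5.4, 9.3, 3.9]
width: 0.108
grip_force: 26.1
```

```bash
python3 f.py
```

```text
10.1167 grip rel hinge x,z 0.0075 0.1627 r 0.1629 theta 1.617 y -0.0313 F xf,yf,z -10.4 -2.77 3.88 0.10764992642876545 26.079868376255035 [ 1.50905636  0.9323917  -0.04880143]
```

Request:
{"op": "play_rows", "data": {
  "commands": [
    [0,-0.1,0,0,0,0],
    [0,-0.1,0,0,0,0],
    [0,-0.1,0,0,0,0],
    [0,-0.1,0,0,0,0],
    [0,0,0,0,0,0]
  ]
}}

```text
time: 10.53
tool_pos: [0.4773, -0.0146, 0.2092]
tcp_rot: [-3.113, -0.423, 0.002]
wrist_force: [-4.8, 1.4, 1.8]
width: 0.103
grip_force: 25.9
```

```bash
python3 f.py
```

```text
10.5333 grip rel hinge x,z 0.0056 0.1629 r 0.163 theta 1.605 y -0.0313 F xf,yf,z -2.6 -4.21 1.84 0.10267907450586207 25.880860090255737 [0.4289539  0.77737327 0.04832481]
```

Request:
{"op": "play_rows", "data": {
  "commands": [
    [0,0,0,0,0,0],
    [0,0,0,0,0,0],
    [0,0,0,0,0,0],
    [0,0,0,0,0,0]
  ],
  "grip": 0.6
}}

```text
time: 10.87
tool_pos: [0.4786, -0.0151, 0.2096]
tcp_rot: [3.112, 0.422, 0.002]
wrist_force: [0.4, 0.5, -0.2]
width: 0.395
grip_force: 0.0
```

Request:
{"op": "play_rows", "data": {
  "commands": [
    [0,0,0,0,0,0],
    [0,0,-1.0,0,0,0],
    [0,0,-2.0,0,0,0],
    [0,0,-3.0,0,0,0],
    [0,0,-3.0,0,0,0]
  ]
}}

```text
time: 11.28
tool_pos: [0.4773, -0.0148, 0.3002]
tcp_rot: [-3.113, -0.422, 0.003]
wrist_force: [0.8, 0.3, 0.5]
width: 0.402
grip_force: 0.0
```

```bash
python3 - <<'E'
from h import *
print(sensors.read_state()['wrist_force'])
a=optics.read_camera('scene');b=optics.read_camera('side')
f=lambda x:cv2.resize(x[:,:,::-1],(400,380),interpolation=cv2.INTER_CUBIC)
cv2.imwrite('pics/open.png',np.hstack([f(a[150:283,220:360]),f(b[140:273,215:355])]))
E
```

```text
[0.7912041  0.3221849  0.48125974]
```

View pics/open.png

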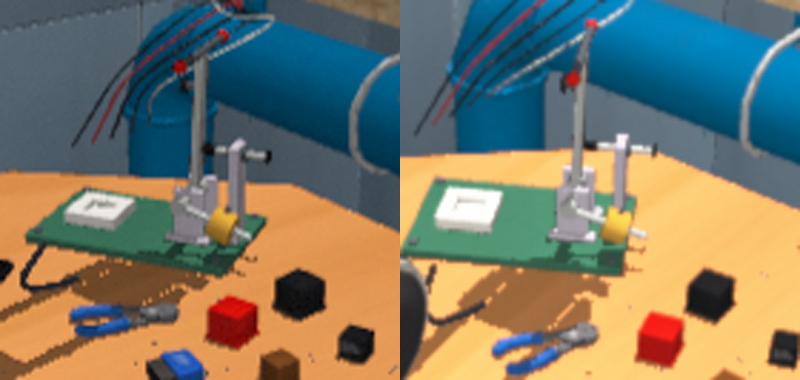

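Both views show the arm standing open on its stop, with the nest pocket free. Next is the relay.

```bash
cat > plan.py <<'E'
from h import *
def plan(pos,yaw,N):
    s=sensors.read_state();R=Rn.from_rotvec(s['tcp_rot']);y=R.as_matrix()[:,1];a=np.arctan2(y[1],y[0])
    G=Rn.from_matrix(np.array([[-np.sin(yaw),np.cos(yaw),0],[np.cos(yaw),np.sin(yaw),0],[0,0,-1.]]))
    w=(R.inv()*G).as_rotvec();d=(np.array(pos)-s['tool_pos'])
    print('yaw',round(a,4),'d',np.round(d,4))
    out=[]
    for k in range(N):
        out.append(np.r_[Rn.from_matrix((R*Rn.from_rotvec(w*k/N)).as_matrix()).inv().apply(d/N)*100,w/N].round(2 if N>3 else 3).tolist())
    for o in out: print(o)
E
python3 -c "
from plan import *
plan([.397,-.2735,.22],np.radians(7.4),13)"
```

```text
yaw -1.3011 d [-0.0844 -0.2583 -0.0865]
[-1.16, 1.74, 0.66, 0.0, -0.0, -0.11]
[-1.35, 1.6, 0.66, 0.0, -0.0, -0.11]
[-1.51, 1.45, 0.66, 0.0, -0.0, -0.11]
[-1.66, 1.27, 0.66, 0.0, -0.0, -0.11]
[-1.79, 1.08, 0.66, 0.0, -0.0, -0.11]
[-1.9, 0.88, 0.66, 0.0, -0.0, -0.11]
[-1.98, 0.67, 0.66, 0.0, -0.0, -0.11]
[-2.05, 0.44, 0.66, 0.0, -0.0, -0.11]
[-2.08, 0.22, 0.66, 0.0, -0.0, -0.11]
[-2.09, -0.01, 0.66, 0.0, -0.0, -0.11]
[-2.08, -0.24, 0.66, 0.0, -0.0, -0.11]
[-2.04, -0.47, 0.66, 0.0, -0.0, -0.11]
[-1.97, -0.69, 0.66, 0.0, -0.0, -0.11]
```

Request:
{"op": "play_rows", "data": {
  "commands": [
    [-1.16,1.74,0,0,0,-0.11],
    [-1.35,1.6,0,0,0,-0.11],
    [-1.5,1.45,0,0,0,-0.11],
    [-1.66,1.27,0.8,0,0,-0.11],
    [-1.79,1.08,0.8,0,0,-0.11]
  ],
  "grip": 0.4
}}

```text
time: 11.8
tool_pos: [0.4454, -0.115, 0.284]
tcp_rot: [2.877, 1.26, 0.002]
wrist_force: [-0.3, 0.3, 0.2]
width: 0.6
grip_force: 0.0
```

Request:
{"op": "play_rows", "data": {
  "commands": [
    [-1.9,0.88,0.8,0,0,-0.11],
    [-1.98,0.67,0.8,0,0,-0.11],
    [-2.05,0.44,0.8,0,0,-0.11],
    [-2.08,0.22,0.8,0,0,-0.11],
    [-2.09,0,0.8,0,0,-0.11]
  ]
}}

```text
time: 12.22
tool_pos: [0.4123, -0.2145, 0.2431]
tcp_rot: [2.428, 1.994, 0.0]
wrist_force: [-0.7, -0.7, -0.2]
width: 0.6
grip_force: 0.0
```

Request:
{"op": "play_rows", "data": {
  "commands": [
    [-2.08,-0.24,0.8,0,0,-0.11],
    [-2.04,-0.47,0.8,0,0,-0.11],
    [-1.97,-0.69,0.8,0,0,-0.11],
    [0,0,0,0,0,0],
    [0,0,0,0,0,0]
  ]
}}

```text
time: 12.63
tool_pos: [0.3926, -0.2735, 0.2188]
tcp_rot: [-2.077, -2.355, -0.0]
wrist_force: [0.5, 0.0, -1.2]
width: 0.601
grip_force: 0.0
```

```bash
python3 - <<'E'
from h import *
import pickle
st=sensors.read_state();I=optics.camera_info('wrist');im=optics.read_camera('wrist')
print(st['time'],st['tool_pos'],st['tcp_rot'],st['wrist_force'])
u=proj(I,[.397,-.2735,.012]);print(u,u/.7)
np.save('pics/w3.npy',im);pickle.dump(I,open('w3.pkl','wb'))
cv2.imwrite('pics/w3.png',cv2.resize(im[:,:,::-1],(800,600),interpolation=cv2.INTER_CUBIC))
E
```

```text
12.6333 [ 0.39259687 -0.27352506  0.21880336] [-2.07725571e+00 -2.35475371e+00 -2.24291576e-04] [ 0.47709361  0.02415523 -1.17445284]
[282.47347138 175.63173114] [403.53353054 250.90247306]
```

View pics/w3.png

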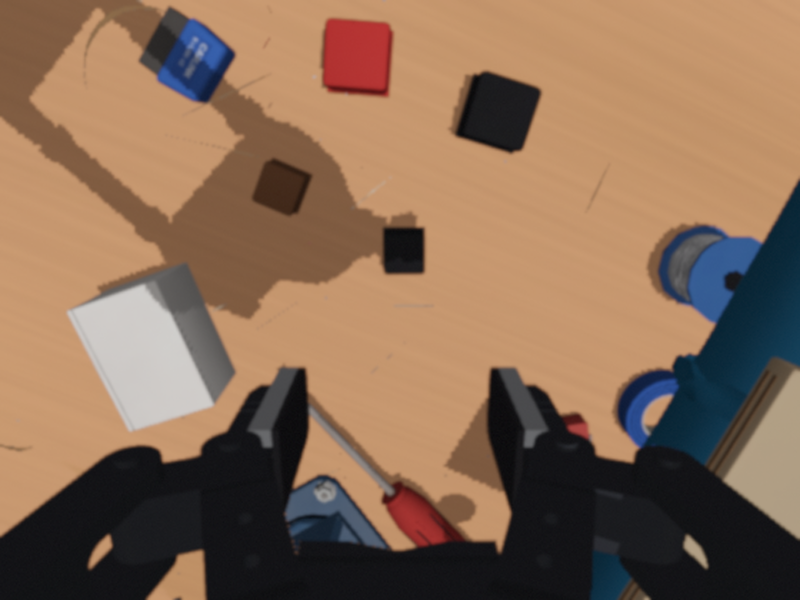

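The relay is at (404,250), edges square to the image, with nothing between it and the fingers. The brown block at (282,187) is clear.

```bash
python3 - <<'E'
from h import *
import pickle
I=pickle.load(open('w3.pkl','rb'));im=np.load('pics/w3.npy')
x0,y0=262,150
m=(im[y0:198,x0:304].max(2)<60).astype(np.uint8)
cs=max(cv2.findContours(m,0,cv2.CHAIN_APPROX_NONE)[0],key=cv2.contourArea)
p=cs[:,0]+[x0,y0];print(p.min(0),p.max(0))
l,t=p.min(0)-.5;r,b=p.max(0)+.5
# left/right silhouette = top face x-extent; top edge of silhouette = far top edge
rows=[(v,p[p[:,1]==v][:,0].min(),p[p[:,1]==v][:,0].max()) for v in range(p[:,1].min(),p[:,1].max()+1,3)];print(rows)
tl=onz(I,l,t,.024);tr=onz(I,r,t,.024);print('top edge',tl,tr,np.linalg.norm(tl-tr),np.degrees(np.arctan2(*(tr-tl)[1::-1])))
bl=onz(I,l,b,0);br=onz(I,r,b,0);print('bottom edge z0',bl,br,np.linalg.norm(bl-br))
print('ctr',(tl+tr+bl+br)/4)
for z in(.012,):print(onz(I,404*.7,250*.7,z))
E
```

```text
[269 160] [295 190]
[(160, np.int64(269), np.int64(294)), (163, np.int64(269), np.int64(295)), (166, np.int64(269), np.int64(295)), (169, np.int64(269), np.int64(295)), (172, np.int64(269), np.int64(295)), (175, np.int64(269), np.int64(295)), (178, np.int64(269), np.int64(295)), (181, np.int64(269), np.int64(295)), (184, np.int64(269), np.int64(295)), (187, np.int64(270), np.int64(295)), (190, np.int64(271), np.int64(285))]
top edge [ 0.38218699 -0.25797088  0.024     ] [ 0.4063482  -0.25494102  0.024     ] 0.024350439807813252 7.14768875488188
bottom edge z0 [ 0.38562914 -0.29244808  0.        ] [ 4.12095944e-01 -2.89128407e-01 -5.55111512e-17] 0.026674180201305596
ctr [ 0.39656507 -0.2736221   0.012     ]
[ 0.39722874 -0.2728594   0.012     ]
```

Request:
{"op": "play_rows", "data": {
  "commands": [
    [-0.05,0.4,3.5,0,0,0],
    [0,0,4,0,0,0],
    [0,0,4,0,0,0],
    [0,0,4,0,0,0],
    [0,0,2.5,0,0,0]
  ]
}}

```text
time: 13.1
tool_pos: [0.3962, -0.2708, 0.0364]
tcp_rot: [-2.072, -2.357, -0.0]
wrist_force: [-0.5, 0.4, -0.1]
width: 0.601
grip_force: 0.0
```

Request:
{"op": "play_rows", "data": {
  "commands": [
    [0,0,1.5,0,0,0],
    [0,0,0.8,0,0,0],
    [0,0,0.4,0,0,0],
    [0,0,0,0,0,0],
    [0,0,0,0,0,0]
  ]
}}

```text
time: 13.52
tool_pos: [0.3986, -0.2736, 0.0137]
tcp_rot: [2.072, 2.358, 0.0]
wrist_force: [-0.0, -0.1, 0.5]
width: 0.599
grip_force: 0.0
```

```bash
python3 - <<'E'
from plan import *
plan([.3967,-.2736,.009],np.radians(7.3),1)
im=optics.read_camera('wrist')
a=optics.read_camera('scene');f=lambda x:cv2.resize(x[:,:,::-1],(400,400),interpolation=cv2.INTER_CUBIC)
cv2.imwrite('pics/g.png',np.hstack([f(im[120:380,150:410]),f(a[200:310,290:400])]))
E
```

```text
yaw 0.1291 d [-0.0019  0.     -0.0047]
[0.03, -0.189, 0.468, 0.002, 0.002, 0.002]
```

View pics/g.png

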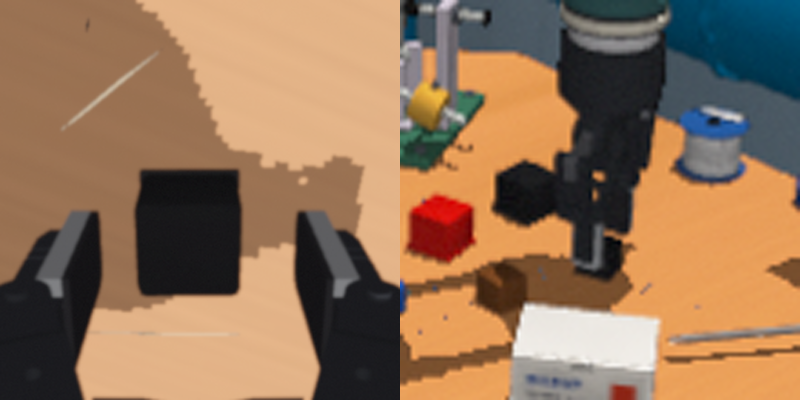

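The relay sits between the pads, about 2 mm to the left, which matches the computed −0.19. I'll correct, lower and grip.

Request:
{"op": "play_rows", "data": {
  "commands": [
    [0,-0.19,0,0,0,0],
    [0,0,0.47,0,0,0],
    [0,0,0,0,0,0]
  ]
}}

```text
time: 13.87
tool_pos: [0.3952, -0.2734, 0.0076]
tcp_rot: [2.074, 2.359, 0.0]
wrist_force: [0.2, -0.0, -0.9]
width: 0.603
grip_force: 0.0
```

Request:
{"op": "play_rows", "data": {
  "commands": [
    [0,0,0,0,0,0],
    [0,0,0,0,0,0],
    [0,0,0,0,0,0],
    [0,0,0,0,0,0],
    [0,0,0,0,0,0]
  ],
  "grip": 1,
  "force": 30
}}

```text
time: 14.28
tool_pos: [0.3955, -0.2735, 0.0078]
tcp_rot: [2.073, 2.36, -0.0]
wrist_force: [-0.4, -0.4, 1.0]
width: 0.329
grip_force: 30.3
```

```bash
python3 - <<'E'
from plan import *
s=sensors.read_state();print(s['tool_pos'],s['width']*85,s['grip_force'],s['wrist_force'])
E
```

```text
[ 0.39554802 -0.27351669  0.00778073] 27.98083002236158 30.338875651359558 [-0.38178552 -0.36749348  1.01043112]
```

Request:
{"op": "play_rows", "data": {
  "commands": [
    [0,0,-2,0,0,0],
    [0,0,-3.5,0,0,0],
    [0,0,-4,0,0,0],
    [0,0,-4,0,0,0],
    [0,0,-4,0,0,0]
  ]
}}

```text
time: 14.7
tool_pos: [0.3948, -0.2729, 0.184]
tcp_rot: [-2.073, -2.359, 0.0]
wrist_force: [1.2, -0.8, -1.0]
width: 0.326
grip_force: 30.1
```

```bash
python3 - <<'E'
from plan import *
import pickle
s=sensors.read_state();print(s['tool_pos'],s['width']*85,s['grip_force'])
I=pickle.load(open('w2.pkl','rb'))
print('nest',onz(I,453*.7,197*.7,.026), 'plate FL,FR',onz(I,364*.7,297*.7,.012),onz(I,363*.7,80*.7,.012),onz(I,720*.7,86*.7,.012))
plan([.40,-.04,.31],.2694,7)
E
```

```text
[ 0.39479331 -0.27286584  0.18399288] 27.691987292398984 30.142741799354553
nest [0.47415612 0.11505777 0.026     ] plate FL,FR [0.38772853 0.15387771 0.012     ] [0.52953031 0.19155655 0.012     ] [ 0.59154143 -0.03566369  0.012     ]
yaw 0.129 d [0.0052 0.2329 0.126 ]
[3.29, 0.5, -1.8, -0.0, -0.0, -0.02]
[3.28, 0.57, -1.8, -0.0, -0.0, -0.02]
[3.27, 0.63, -1.8, -0.0, -0.0, -0.02]
[3.25, 0.7, -1.8, -0.0, -0.0, -0.02]
[3.24, 0.76, -1.8, -0.0, -0.0, -0.02]
[3.22, 0.83, -1.8, -0.0, -0.0, -0.02]
[3.21, 0.89, -1.8, -0.0, -0.0, -0.02]
```

Request:
{"op": "play_rows", "data": {
  "commands": [
    [3.3,0.5,-1.8,0,0,-0.02],
    [3.3,0.55,-1.8,0,0,-0.02],
    [3.3,0.6,-1.8,0,0,-0.02],
    [3.25,0.7,-1.8,0,0,-0.02],
    [3.25,0.75,-1.8,0,0,-0.02]
  ]
}}

```text
time: 15.12
tool_pos: [0.3978, -0.105, 0.2734]
tcp_rot: [1.953, 2.461, 0.0]
wrist_force: [0.9, -0.3, 0.3]
width: 0.329
grip_force: 30.2
```

Request:
{"op": "play_rows", "data": {
  "commands": [
    [3.2,0.85,-1.8,0,0,-0.02],
    [3.2,0.9,-1.8,0,0,-0.02],
    [0,0,0,0,0,0]
  ]
}}

```text
time: 15.37
tool_pos: [0.4019, -0.0355, 0.3128]
tcp_rot: [1.893, 2.502, 0.01]
wrist_force: [-0.1, 0.2, 0.1]
width: 0.322
grip_force: 30.2
```

```bash
python3 - <<'E'
from plan import *
plan([.4741,.115,.30],.268,5)
E
```

```text
yaw 0.2753 d [ 0.0722  0.1505 -0.0128]
[2.5, 2.21, 0.27, 0.0, -0.0, 0.0]
[2.51, 2.2, 0.27, 0.0, -0.0, 0.0]
[2.51, 2.2, 0.27, 0.0, -0.0, 0.0]
[2.51, 2.2, 0.26, 0.0, -0.0, 0.0]
[2.52, 2.19, 0.26, 0.0, -0.0, 0.0]
```

Request:
{"op": "play_rows", "data": {
  "commands": [
    [2.5,2.2,0.2,0,0,0],
    [2.5,2.2,0.3,0,0,0],
    [2.5,2.2,0.3,0,0,0],
    [2.5,2.2,0.3,0,0,0],
    [2.5,2.2,0.3,0,0,0]
  ]
}}

```text
time: 15.78
tool_pos: [0.4734, 0.1106, 0.2939]
tcp_rot: [-1.904, -2.499, 0.001]
wrist_force: [0.3, -0.5, 0.3]
width: 0.326
grip_force: 30.1
```

Request:
{"op": "play_rows", "data": {
  "commands": [
    [0,0,3,0,0,0],
    [0,0,4,0,0,0],
    [0,0,4,0,0,0],
    [0,0,4,0,0,0],
    [0,0,4,0,0,0]
  ]
}}

```text
time: 16.2
tool_pos: [0.4726, 0.1092, 0.1025]
tcp_rot: [1.903, 2.499, -0.0]
wrist_force: [0.1, -0.3, -1.0]
width: 0.326
grip_force: 30.2
```

Request:
{"op": "play_rows", "data": {
  "commands": [
    [0,0,3,0,0,0],
    [0,0,0,0,0,0],
    [0,0,0,0,0,0],
    [0,0,0,0,0,0]
  ]
}}

```text
time: 16.53
tool_pos: [0.4744, 0.1095, 0.0761]
tcp_rot: [1.903, 2.498, 0.002]
wrist_force: [0.5, 0.5, -0.1]
width: 0.325
grip_force: 30.1
```

```bash
python3 - <<'E'
from plan import *
s=sensors.read_state();print(s['tool_pos'],s['wrist_force'],s['width']*85,s['grip_force'])
plan([.4741,.115,.045],.268,1)
I=optics.camera_info('wrist');im=optics.read_camera('wrist');a=optics.read_camera('scene');print(proj(I,[.4741,.115,.026]))
f=lambda x:cv2.resize(x[:,:,::-1],(400,400),interpolation=cv2.INTER_CUBIC)
cv2.imwrite('pics/n.png',np.hstack([f(im[120:380,150:410]),f(a[160:260,220:320])]))
E
```

```text
[0.47439959 0.10954228 0.07609615] [ 0.54445349  0.50329349 -0.09321214] 27.665672239661458 30.142221450805664
yaw 0.2686 d [-0.0003  0.0055 -0.0311]
[0.535, 0.11, 3.11, 0.002, 0.0, 0.001]
[279.06771741 222.57094656]
```

View pics/n.png

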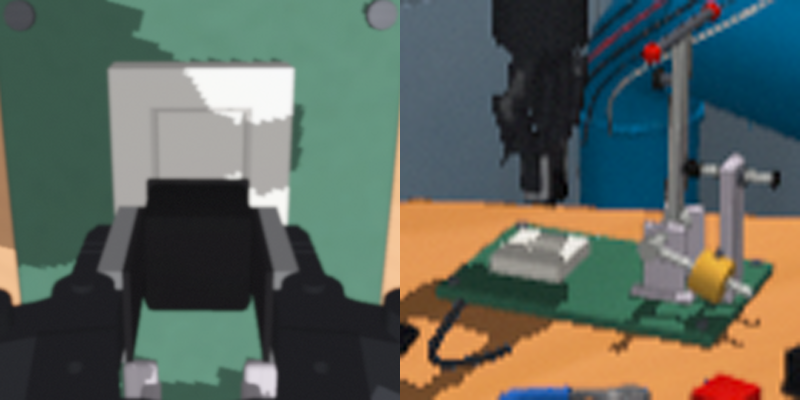

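```bash
python3 - <<'E'
from h import *
I=optics.camera_info('wrist')
c,n=np.cos(-1.3014),np.sin(-1.3014)
def F(cu,cv,z):
    p=onz(I,150+(cu+.5)*.65-.5,120+(cv+.5)*.65-.5,z);d=p[:2]-[.490,.057];return np.round([c*d[0]+n*d[1],-n*d[0]+c*d[1]],4)
print('block front (-.091,-+.031)',F(109,66,.026),F(294,66,.026))
print('pocket front (-.0755or-.0775)',F(153,110,.026),F(250,110,.026))
print('relay bottom front',F(147,180,.0683),F(249,180,.0683),'top front',F(146,207,.0923),F(251,207,.0923),'top rear',F(146,308,.0923),F(251,308,.0923))
s=sensors.read_state();d=s['tool_pos'][:2]-[.490,.057];print('tcp',c*d[0]+n*d[1],-n*d[0]+c*d[1])
E
```

```text
block front (-.091,-+.031) [-0.0926 -0.0288] [-0.0925  0.0339]
pocket front (-.0755or-.0775) [-0.0772 -0.0142] [-0.0771  0.0193]
relay bottom front [-0.0675 -0.0132] [-0.0674  0.0154] top front [-0.0698 -0.0115] [-0.0697  0.0137] top rear [-0.042  -0.0123] [-0.0418  0.0144]
tcp -0.05481717441338245 0.00032169678993790654
```

The nest is seen at y +2.5 mm and the relay at y +1.1 mm. In x the relay needs 6 mm forward. I'll shift and lower.

Request:
{"op": "play_rows", "data": {
  "commands": [
    [0.58,0.13,0,0,0,0],
    [0,0,1.5,0,0,0],
    [0,0,1.5,0,0,0],
    [0,0,0.6,0,0,0],
    [0,0,0,0,0,0]
  ]
}}

```text
time: 17.05
tool_pos: [0.4722, 0.1158, 0.0384]
tcp_rot: [-1.903, -2.499, 0.001]
wrist_force: [-1.0, -0.1, -0.7]
width: 0.323
grip_force: 30.1
```

Request:
{"op": "play_rows", "data": {
  "commands": [
    [0,0,0.2,0,0,0],
    [0,0,0.2,0,0,0],
    [0,0,0.2,0,0,0],
    [0,0,0,0,0,0]
  ]
}}

```text
time: 17.38
tool_pos: [0.4731, 0.1156, 0.0329]
tcp_rot: [1.903, 2.499, 0.001]
wrist_force: [0.6, -0.2, -0.9]
width: 0.327
grip_force: 30.1
```

Request:
{"op": "play_rows", "data": {
  "commands": [
    [0,0,0.15,0,0,0],
    [0,0,0.15,0,0,0],
    [0,0,0,0,0,0],
    [0,0,0,0,0,0]
  ]
}}

```text
time: 17.72
tool_pos: [0.4727, 0.1155, 0.0296]
tcp_rot: [-1.903, -2.499, 0.0]
wrist_force: [-0.1, -0.6, -0.7]
width: 0.327
grip_force: 30.1
```

Request:
{"op": "play_rows", "data": {
  "commands": [
    [0,0,0.1,0,0,0],
    [0,0,0.1,0,0,0],
    [0,0,0.1,0,0,0],
    [0,0,0,0,0,0],
    [0,0,0,0,0,0]
  ]
}}

```text
time: 18.13
tool_pos: [0.4727, 0.1155, 0.0266]
tcp_rot: [-1.903, -2.499, 0.0]
wrist_force: [0.4, 0.2, -0.3]
width: 0.323
grip_force: 30.1
```

Request:
{"op": "play_rows", "data": {
  "commands": [
    [0,0,0.1,0,0,0],
    [0,0,0.1,0,0,0],
    [0,0,0,0,0,0],
    [0,0,0,0,0,0]
  ]
}}

```text
time: 18.47
tool_pos: [0.473, 0.1156, 0.0258]
tcp_rot: [-1.903, -2.499, 0.0]
wrist_force: [-3.2, -0.7, 8.4]
width: 0.327
grip_force: 34.8
```

It bottoms at TCP z 0.0258, exactly the floor height. I'll release gently and lift.

Request:
{"op": "play_rows", "data": {
  "commands": [
    [0,0,-0.1,0,0,0],
    [0,0,0,0,0,0],
    [0,0,0,0,0,0],
    [0,0,0,0,0,0]
  ],
  "grip": 0.5
}}

```text
time: 18.8
tool_pos: [0.4727, 0.1155, 0.0255]
tcp_rot: [-1.903, -2.499, 0.0]
wrist_force: [-0.3, 0.5, -0.6]
width: 0.501
grip_force: 0.0
```

Request:
{"op": "play_rows", "data": {
  "commands": [
    [0,0,-0.5,0,0,0],
    [0,0,-1.5,0,0,0],
    [0,0,-3,0,0,0],
    [0,0,-4,0,0,0],
    [0,0,-4,0,0,0]
  ]
}}

```text
time: 19.22
tool_pos: [0.4713, 0.1153, 0.1561]
tcp_rot: [-1.902, -2.498, 0.004]
wrist_force: [1.3, -0.1, 0.1]
width: 0.496
grip_force: 0.0
```

Request:
{"op": "play_rows", "data": {
  "commands": [
    [3,0,-3,0,0,0],
    [0,0,0,0,0,0],
    [0,0,0,0,0,0]
  ]
}}

```text
time: 19.47
tool_pos: [0.4666, 0.1452, 0.1882]
tcp_rot: [1.899, 2.498, 0.007]
wrist_force: [0.2, -0.3, -0.8]
width: 0.503
grip_force: 0.0
```

```bash
python3 - <<'E'
from h import *
I=optics.camera_info('wrist');im=optics.read_camera('wrist');a=optics.read_camera('scene')
c,n=np.cos(-1.3014),np.sin(-1.3014)
for z in(.018,.042):print([(proj(I,[.490+c*x-n*y,.057+n*x+c*y,z])).round(1).tolist() for x in(-.0755,-.0475) for y in (-.0115,.0165)])
u=proj(I,[.4732,.1155,.04]);x,y=int(u[0])-60,int(u[1])-60;print(x,y,u,sensors.read_state()['wrist_force'])
x=max(x,0);y=max(y,0)
f=lambda x:cv2.resize(x[:,:,::-1],(400,400),interpolation=cv2.INTER_CUBIC)
cv2.imwrite('pics/z.png',np.hstack([f(im[y:y+120,x:x+120]),f(a[150:260,230:340])]))
E
```

```text
[[261.9, 201.1], [294.4, 201.1], [262.3, 231.7], [294.0, 231.7]]
[[260.8, 209.1], [295.8, 209.1], [261.3, 241.7], [295.3, 241.7]]
214 165 [274.4763198  225.56422246] [-0.2542438   0.07217322 -0.18606415]
```

View pics/z.png

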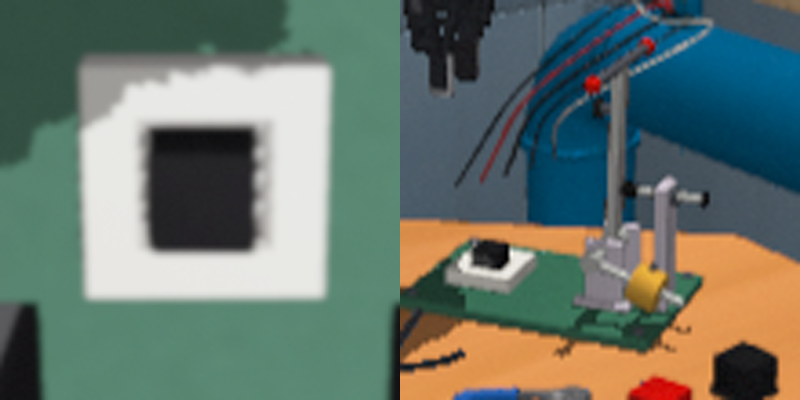

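The relay sits centred and level in the nest pocket (crop 200,190). The fixture arm stands open on its stop and the hand is clear. I'll hand it in.

```bash
python3 -c "
from workcell import order
print(order.finish_job())"
```

```text
the job is handed in; nothing more can be done
None
```

The job is handed in: the hold-down arm was pressed home at about 10 N and stays open on its stop, and the relay is seated on the nest floor. I viewed 11 pictures, one over the limit of 10.

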